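# Clear the light box and hold a sample tube slanted over it

## Task

Clear the light box: put the flat highlighter pen into the deep plastic stationery tray and the tweezers into the shallow steel instrument tray, letting go of each. Then draw the long capped tube up out of the rack and hold it slanted at about 45 degrees, cap end up, with its middle over the light box's window and its foot a few centimetres above the window, touching nothing but the gripper. Finish while still holding it there, motionless, and leave the two short tubes, the dropper bottle and the stain jar where they stand.

Things in the scene. Friction and masses are not known exactly. Their poses are not given: they have to be found in the camera images.
- light_box: Flat white box, fixed, 150 (x) x 220 (y) x 25 high, standing on the bench in the middle; a bright window 126 x 196 fills most of its flat top. Origin: centre of its underside, z up.
- window (a point): Centre of the light box's window, on its top face 25 mm above the bench; axes as the light box.
- pen_tray: Deep stationery tray, white plastic, fixed, open on top: outside 200 (x) x 160 (y) x 45 high, walls 4 mm, floor 4 mm. To the left or right of the light box. Origin: centre of its underside. A green eraser 55 x 22 x 12 lies in it, long side along the tray's x, around y = +55 mm in the tray's frame.
- steel_tray: Shallow steel instrument tray, fixed, open on top: outside 200 (x) x 160 (y) x 25 high, walls 4 mm, floor 4 mm. On the other side of the light box. Origin: centre of its underside. A flat steel spatula 135 x 14 x 5 lies in it along the tray's x, around y = +55 mm in the tray's frame.
- rack: White tube rack, a fixed block 50 (x) x 170 (y) x 55 high behind the light box, with four holes in a row along its y at -60, -20, 20, 60 mm, 20.5 mm wide and 45 deep. Three hold tubes. Origin: centre of its underside.
- long_tube: Long amber glass tube, loose, about 45 g (30 to 65 g), 150 long, 18 in diameter, with a black cap 21 in diameter on the top 18 mm. It starts upright in one of the rack's holes, its foot 10 mm above the bench, standing 70 mm taller than the other tubes. Origin: centre of its foot; z along the tube to the cap.
- tube_mid (a point): Middle of the long tube, on its axis 75 mm from the foot.
- tube_cap (a point): Centre of the top of the long tube's cap.
- highlighter: Flat-sided highlighter pen, loose, 124 long (x) x 24 wide (y) x 14 high, grey with a black cap at +x; about 25 g. Starts lying on the light box. Origin: centre of its underside, z up.
- tweezers: Dark steel tweezers, rigid (they do not close), loose, lying flat on the light box: 127 long (x), 9 high, a slim V 8 wide at the back (-x), about 17 wide around x = +20 mm, about 14 wide at the origin, narrowing to the points at +x; about 30 g. Origin: middle of the underside, z up.
- short_tube_a: Short capped amber tube, 80 long, 18 in diameter (cap 21), upright in the rack, top 90 mm above the bench. To be left. Origin: centre of its foot.
- short_tube_b: Another short tube, the same. To be left. Origin: centre of its foot.
- oil_bottle: Small amber dropper bottle, 32 in diameter, 70 high, standing on the bench behind the right-hand tray. To be left. Origin: centre of its underside.
- stain_jar: Small jar, 48 in diameter, 60 high, standing on the bench behind the left-hand tray. To be left. Origin: centre of its underside.

How it is judged (in metres and radians):
On the way, in this order (a step that is already met when the one before it is completed fails the run):
1. the highlighter lies in the deep tray and the tweezers in the steel tray, both let go and at rest (x of highlighter in the frame of pen_tray between -0.095 and 0.095 m and y of highlighter in the frame of pen_tray between -0.075 and 0.075 m and z of highlighter in the frame of pen_tray between 0 and 0.03 m and x of tweezers in the frame of steel_tray between -0.095 and 0.095 m and y of tweezers in the frame of steel_tray between -0.075 and 0.075 m and z of tweezers in the frame of steel_tray between 0 and 0.02 m and contact force between each of highlighter, tweezers and the arm below 0.1 N and contact force between each of highlighter, tweezers and the fingers below 0.1 N and linear speed of each of highlighter, tweezers below 0.03 m/s), for 0.2 s.
2. the long tube is drawn out of the rack, its foot above the rack's top (z of long_tube in the frame of rack above 0.056 m and contact force between long_tube and the fingers above 0.5 N), for 0.1 s.
At the end, for the whole second after the job is handed in: Highlighter in the deep tray and tweezers in the steel tray, below the rim, untouched, at rest; fingers hold the long tube still, cap end up, 30 to 60 degrees from upright, middle over the window, foot 10 to 150 mm above it, touching neither light box, rack nor trays (all of step 1 and x of tube_mid in the frame of window between -0.065 and 0.065 m and y of tube_mid in the frame of window between -0.095 and 0.095 m and z of long_tube in the frame of window between 0.01 and 0.15 m and angle between long_tube's own z axis and vertical between 0.52 and 1.05 rad and contact force between long_tube and the fingers above 1 N and linear speed of long_tube below 0.03 m/s and angular speed of long_tube below 0.2 rad/s and contact force between long_tube and light_box below 0.05 N and contact force between long_tube and rack below 0.05 N and contact force between long_tube and pen_tray below 0.05 N and contact force between long_tube and steel_tray below 0.05 N); the arm keeps its last pose, push and grip.
It fails at once if a short tube is shifted by more than 20 mm (distance of any of short_tube_a, short_tube_b from where it was at the start of the episode above 0.02 m).
It fails at once if the bottle or the jar is shifted by more than 30 mm (distance of any of oil_bottle, stain_jar from where it was at the start of the episode above 0.03 m).
It also fails if it takes over 61 s, if anything falls off the work surface, if the arm or the gripper's body presses on something with over 40 N, if the wrist force passes 120 N, or if a joint passes its speed limit or range.

## Robot

A 6-joint arm with a two-finger parallel gripper is mounted at the origin on the work surface. World frame = base frame: x ahead of the robot, y to its left, z up, the work surface at z = 0. Lengths are in m, angles in degrees, forces in N, time in s.
With the tool pointing down it reaches from about 0.4 to 0.825 m from the base axis. Payload 7 kg.
Tool frame: the origin (TCP) lies midway between the tips of the shut fingers; the grasp point (between the pads) lies 19 mm behind it; z points along the fingers, y is the line along which they close (so a half turn about z gives the same grasp; the last joint's range is limited). The gripper opens to 88 mm and grips with 3 to 60 N. Pads are 19 mm wide; open, the fingers measure 130 mm over their backs; the gripper's body (78 mm by 193 mm) begins 47 mm behind the grasp point.
Start: joints at [-51.503, 20.546, 0.682, 0, -70.136, -16.507], TCP at [0.253, -0.626, 0.227] pointing down, gripper open.
Joint ranges: [-176.03, 176.03], [-82.01, 121.73], [-58.28, 71.71], [-173.87, 95.51], [-174.79, -0.11], [-173.66, 173.66]. Speed limits (degrees/s): [136.94, 136.94, 172.46, 180, 180, 180].

## Interface

Orientations are given as [roll, pitch, yaw] about the fixed x, y, z axes, in that order (R = Rz(yaw) Ry(pitch) Rx(roll)).
In Python, from plant import ctrl gives the robot as it stands. The module is installed in compiled form; this text tells all that it offers.
- The arm moves only by the tool send_rows, never from a script. Its argument "plan" is a list that holds one entry, the list of rows, each a list of 6 numbers: the shift along the tool's x, y, z in cm, then the turn, a rotation vector about the tool's x, y, z in degrees. A call has 1 to 8 rows; each row is the pose to reach, as a shift and turn from the pose commanded when the call began, along the tool's axes at that moment; what a row does not reach only later rows make up. A row lasts 1/12 s, in which the tool goes at most 41.7 mm and 7.16 degrees, less where a joint would pass 70% of its speed; a pose out of reach is approached as far as the arm can. A call with a gripper value outside its range is refused whole. "fingers" is the opening, from 0 (shut) to 1 (fully open), set as the call begins (left out, the last holds). The fingers move at their own pace and stop on an object; the grip force is fixed at half the most. Time passes only in rows, so rows that repeat a pose let the fingers close. It gives the time, the measured TCP pose, the force, the opening and the grip force at its end, in the units of the state.
- ctrl.get_obs(): the state, without advancing time (a new reading comes with each control period).
- ctrl.snapshot(name): name is "side" or "top" or "wrist"; returns a dict with "img" (400x640x3 uint8, red, green, blue), "K" (3x3 intrinsics, pixels), "pose" (4x4, takes a point from camera to world coordinates). Camera axes: x right, y down, z forward; pixel columns grow to the right and rows downward; lengths in m; the calibration is good to about 2 mm. A picture is of the moment at which its call begins. There is no depth.
- ctrl.close_job(): hands the job in; it is judged then, once.
The state is a dict: "clock": time; "joint_pos": joint angles; "qvel": joint speeds; "tau": joint torques, N m; "tool_pos": TCP position; "orientation": TCP orientation; "force": force on the tool from outside, world axes, zero at the start; "moment": the same for the moment, N m; "opening": finger opening in m; "gripper_force": force on a finger pad.
Only numpy, scipy, OpenCV 4.12 (cv2) and the standard library are available. Lean on these libraries where they do the work, as an engineer would, in place of code of your own. Each camera call takes 0.05 s, during which the arm holds its last target. There are 200 camera calls.

## Working session

There is one attempt and no reset: what is moved stays moved. The work goes in short steps, Python scripts to look and compute and a tool call to move; the robot and the scene stay as the last step left them, time stands still between calls to the robot, and variables do not carry over. Pictures are saved under pics/ and viewed, at most 10 in all, crops included, and the job is handed in when it is done.

Besides the shell and the picture viewer there is one more tool, called after "Call:" as a command line: name --argument value ..., lists and objects as JSON in quotes. send_rows: Moves the arm, as the interface text tells. Its arguments: {"type":"object","properties":{"plan":{"type":"array","items":{"type":"array","items":{"type":"array","items":{"type":"number"}}}},"fingers":{"type":"number"}},"required":["plan"]}

```bash
mkdir -p pics && python3 - <<'E'
from plant import ctrl
import cv2,numpy as np
o=ctrl.get_obs(); print({k:np.round(v,3).tolist() for k,v in o.items()})
for n in("top","side"):
    s=ctrl.snapshot(n); cv2.imwrite(f"pics/{n}0.png",s["img"][:,:,::-1]); np.savez(f"pics/{n}0.npz",**s)
    print(n,np.round(s["K"],1).tolist(),np.round(s["pose"],3).tolist())
E
```

```text
{'clock': 0.0, 'joint_pos': [-51.503, 20.591, 0.632, -0.022, -70.135, -16.506], 'qvel': [0.04, 0.125, 0.016, 0.023, 0.126, -0.01], 'tau': [0.0, -58.272, 29.306, 6.997, 0.007, -0.0], 'tool_pos': [0.253, -0.625, 0.226], 'orientation': [179.904, -0.007, -158.016], 'force': [-0.713, 0.559, -0.153], 'moment': [0.049, 0.043, 0.003], 'gripper_force': 0.0, 'opening': 0.087}
top [[433.7, 0.0, 321.8], [0.0, 433.7, 199.0], [0.0, 0.0, 1.0]] [[-0.09, -0.972, 0.216, 0.329], [-0.996, 0.087, -0.023, 0.021], [0.003, -0.218, -0.976, 1.339], [0.0, 0.0, 0.0, 1.0]]
side [[364.7, 0.0, 322.5], [0.0, 364.7, 200.7], [0.0, 0.0, 1.0]] [[0.972, -0.131, 0.195, 0.417], [-0.234, -0.471, 0.85, -0.721], [-0.02, -0.872, -0.489, 0.542], [0.0, 0.0, 0.0, 1.0]]
```

View pics/top0.png

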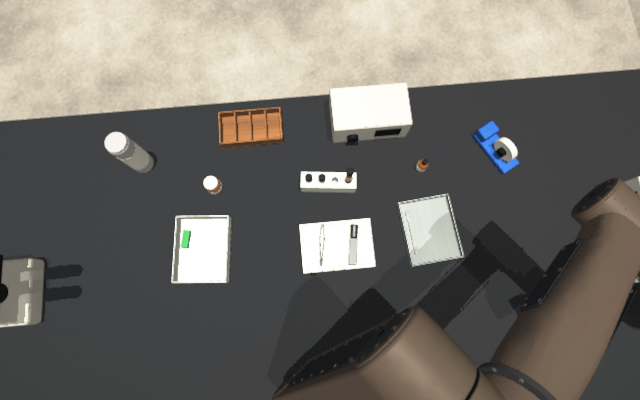

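View pics/side0.png

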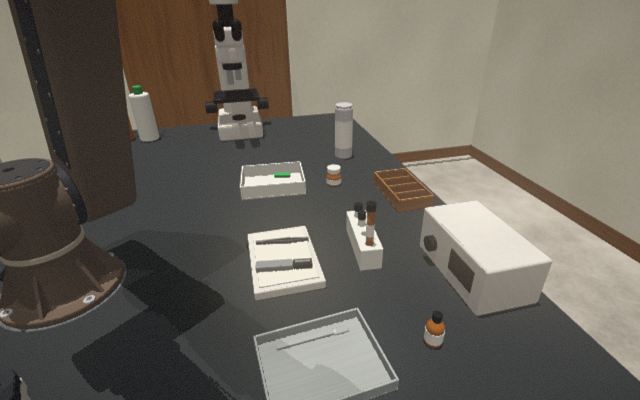

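The top view shows the pen tray on the left at about (201,249), with the eraser at (186,239). The steel tray is on the right at about (431,230). The light box is at (337,245), with tweezers near (321,245) and the highlighter near (353,245). The rack is at (329,182) and the long tube is its rightmost one, near (349,177). The side view agrees. Next I'll measure these with masks.

```bash
cat > h.py <<'E'
import numpy as np,cv2
def ray(s,p):
    d=s["pose"][:3,:3]@np.linalg.inv(s["K"])@np.array([p[0],p[1],1.]); return s["pose"][:3,3],d
def onz(s,p,z):
    c,d=ray(s,p); return (c+d*(z-c[2])/d[2])[:2]
def cross(s1,p1,s2,p2):
    A=[];b=[]
    for s,p in((s1,p1),(s2,p2)):
        c,d=ray(s,p); d/=np.linalg.norm(d); P=np.eye(3)-np.outer(d,d); A.append(P);b.append(P@c)
    return np.linalg.lstsq(np.vstack(A),np.hstack(b),rcond=None)[0]
def rect(s,mask,z,box=None,lo=15):
    """biggest blob in box(x0,y0,x1,y1) -> centre, size, long-axis yaw on plane z"""
    m=np.zeros(mask.shape,np.uint8); x0,y0,x1,y1=box; m[y0:y1,x0:x1]=mask[y0:y1,x0:x1]
    c=max(cv2.findContours(m,cv2.RETR_EXTERNAL,cv2.CHAIN_APPROX_NONE)[0],key=cv2.contourArea)[:,0]
    w=np.array([onz(s,p,z) for p in c],np.float32)*1000
    (cx,cy),(a,b),t=cv2.minAreaRect(w)
    if b>a: a,b,t=b,a,t+90
    return [round(float(v),1) for v in(cx,cy,a,b,(t+90)%180-90)],c.min(0).tolist(),c.max(0).tolist()
E
python3 - <<'E'
from h import *
s=dict(np.load("pics/top0.npz")); im=s["img"]; v=im.max(2); h=cv2.cvtColor(im,cv2.COLOR_RGB2HSV)
br=(v>110).astype(np.uint8)
print("box",rect(s,br,.025,(290,212,385,280)))
print("rack",rect(s,br,.055,(295,165,360,198)))
print("pentray",rect(s,br,.045,(165,207,240,290)))
print("steel",rect(s,br,.025,(390,190,470,270)))
dk=(v<150).astype(np.uint8)
print("pen",rect(s,dk,.035,(343,222,366,267)))
print("twz",rect(s,dk,.03,(313,222,330,267)))
gr=((h[...,0]>45)&(h[...,0]<75)&(h[...,1]>120)).astype(np.uint8)
print("eraser",rect(s,gr,.016,(165,207,240,290)))
for q in((309,178),(322,178),(335,180)): print(q,onz(s,q,.09))
print("long cap",onz(s,(349,171),.16))
for q in((212,183),): print("jar",onz(s,q,.06))
print("bottle",onz(s,(424,161),.07))
c=im[160:285,165:475]; cv2.imwrite("pics/c1.png",cv2.resize(im[160:280,290:390],None,fx=5,fy=5,interpolation=cv2.INTER_CUBIC)[:,:,::-1])
E
```

```text
box ([474.5, -41.6, 221.3, 152.3, -89.8], [299, 218], [375, 273])
rack ([668.6, -32.8, 172.2, 63.3, 84.9], [300, 171], [356, 191])
pentray ([498.5, 362.7, 202.7, 168.7, -4.7], [171, 215], [230, 283])
steel ([497.9, -331.7, 202.2, 161.8, 5.0], [398, 193], [463, 266])
pen ([510.7, -97.4, 36.9, 18.2, -6.0], [351, 225], [357, 237])
twz ([434.7, 11.4, 8.9, 3.0, -5.1], [320, 258], [321, 261])
eraser ([535.3, 416.9, 49.9, 19.6, -9.3], [182, 231], [189, 247])
(309, 178) [0.6734582  0.02440452]
(322, 178) [ 0.6700031  -0.01420102]
(335, 180) [ 0.66040516 -0.05221811]
long cap [ 0.66450642 -0.09004963]
jar [0.6923318  0.31976456]
bottle [ 0.70128726 -0.33039826]
```

View pics/c1.png

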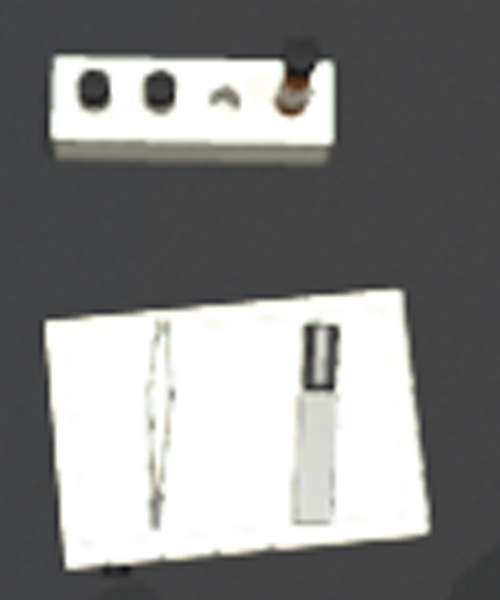

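```bash
cat >> h.py <<'E'
from scipy.spatial.transform import Rotation as Ro
def go(pos,rpy,cur=None):
    """shift (cm) and rotvec (deg) in the tool axes from the present (or given) pose"""
    if cur is None:
        from plant import ctrl
        o=ctrl.get_obs(); cur=(o["tool_pos"],o["orientation"])
    R=Ro.from_euler("xyz",cur[1],degrees=True); T=Ro.from_euler("xyz",rpy,degrees=True)
    return np.round(R.inv().apply(np.array(pos)-cur[0])*100,2).tolist(),np.round((R.inv()*T).as_rotvec(degrees=True),2).tolist()
E
python3 - <<'E'
from h import *
s=dict(np.load("pics/top0.npz")); t=dict(np.load("pics/side0.npz"))
f=lambda x,y:(290+x/5-.4,160+y/5-.4)
def seg(n,a,b,z):
    a=onz(s,f(*a),z);b=onz(s,f(*b),z);d=a-b
    print(n,np.round((a+b)/2*1000,1),np.round(np.hypot(*d)*1000,1),"yaw",np.degrees(np.arctan2(d[1],d[0])).round(1))
seg("pen",(321,322),(311,523),.037); seg("twz",(163,322),(155,527),.032)
for n,p,z in(("a",(94,77),.09),("b",(160,77),.09),("hole",(225,94),.052),("cap",(300,46),.16),("rackTL",(52,57),.055),("TR",(333,62),.055),("BL",(50,142),.055),("BR",(333,147),.055)):
    print(n,np.round(onz(s,f(*p),z)*1000,1))
print("cap2view",cross(s,f(300,46),t,(371.5,204)))
print("incubator",cross(s,(331,93),t,(468,205)),onz(s,(334,141),0),onz(s,(409,136),0))
print(go((.474,-.095,.12),(180,0,180)))
E
```

```text
pen [471.9 -89.5] 121.3 yaw -8.9
twz [479.7   4.6] 123.9 yaw -7.4
a [682.9  25.4]
b [679.4 -13.8]
hole [675.7 -53.7]
cap [670.8 -92.4]
rackTL [707.8  50.2]
TR [ 689.2 -121.7]
BL [654.2  55.7]
BR [ 635.7 -115.9]
cap2view [ 0.66969463 -0.09228889  0.15644722]
incubator [ 0.93109261 -0.06429537  0.09938336] [ 0.81548017 -0.06696823] [ 0.81087567 -0.31295523]
([-40.39, 40.89, 10.63], [0.08, -0.02, 21.98])
```

Call:
send_rows --plan '[[[-4,4,1,0,0,4],[-8,8,2,0,0,8],[-12,12,3,0,0,12],[-16,16,4,0,0,16],[-19,19.5,4.5,0,0,20],[-22,22.5,5,0,0,24],[-25,25.5,5.5,0,0,28],[-28,28.5,6,0,0,30.9]]]' --fingers 0.6

```text
clock: 0.77
tool_pos: [0.3786, -0.3197, 0.1749]
orientation: [180.0, -0.0, 170.9]
force: [1.0, 0.2, -0.6]
opening: 0.053
gripper_force: 0.0
```

```bash
python3 -c "
from h import *
print(go((.472,-.09,.15),(180,0,171)))"
```

```text
([-5.57, 24.16, 2.5], [0.01, -0.01, -0.14])
```

Call:
send_rows --plan '[[[-1,4,0.5,0,0,0],[-2,8,1,0,0,0],[-3,12,1.5,0,0,0],[-4,16,2,0,0,0],[-5,20,2.5,0,0,0],[-5.6,24,2.5,0,0,0],[-5.6,24.2,2.5,0,0,0],[-5.6,24.2,2.5,0,0,0]]]'

```text
clock: 1.43
tool_pos: [0.4719, -0.0891, 0.1501]
orientation: [-180.0, -0.0, 171.3]
force: [0.7, -0.2, -0.8]
opening: 0.0527
gripper_force: 0.0
```

```bash
python3 - <<'E'
from h import *
from plant import ctrl
o=ctrl.get_obs(); print(o["tool_pos"],o["orientation"],o["qvel"].__class__)
s=ctrl.snapshot("wrist"); cv2.imwrite("pics/w1.png",s["img"][:,:,::-1]); np.savez("pics/w1.npz",**s)
print(np.round(s["pose"],3).tolist())
E
```

```text
[ 0.47189812 -0.0891207   0.15005742] [-1.79995452e+02 -3.14149234e-02  1.71326708e+02] <class 'numpy.ndarray'>
[[0.151, 0.949, 0.276, 0.397], [0.989, -0.145, -0.042, -0.077], [0.0, 0.28, -0.96, 0.307], [0.0, 0.0, 0.0, 1.0]]
```

View pics/w1.png

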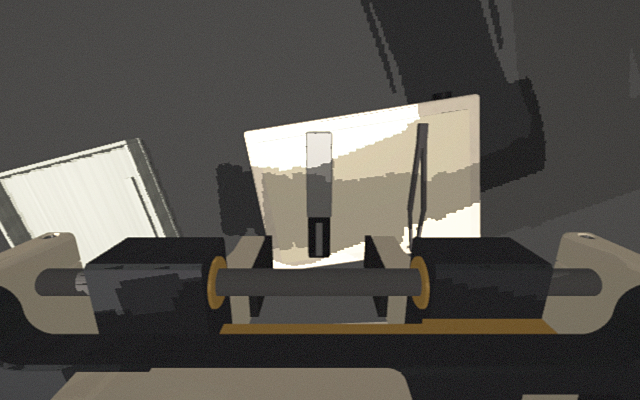

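The wrist view shows the highlighter running straight down the image, from its tail at (319,131) to its cap end at (319,257). The tweezers' back is at (422,124) and their points are near (414,252), partly hidden by a finger.

```bash
python3 - <<'E'
from h import *
s=dict(np.load("pics/w1.npz"))
def seg(n,a,b,z):
    a=onz(s,a,z);b=onz(s,b,z);d=a-b
    print(n,np.round((a+b)/2*1000,1),np.round(np.hypot(*d)*1000,1),"yaw",np.degrees(np.arctan2(d[1],d[0])).round(1), np.round(b*1000,1))
seg("pen",(319,257),(319,132),.038)
seg("twz",(414,252),(422,124),.032)
for p in((408,215),(425,215),(413,180),(427,180)): print(onz(s,p,.034))
c,d=ray(s,(319,195)); print(go((.472,-.0895,.029),(180,0,171)))
E
```

```text
pen [471.2 -87. ] 120.9 yaw -8.6 [411.4 -77.9]
twz [480.8   6.5] 125.1 yaw -6.8 [418.7  13.9]
[ 0.50178162 -0.00473117]
[0.50425353 0.01148753]
[0.46798806 0.00220191]
[0.46995563 0.01511231]
([-0.06, 0.1, 12.1], [-0.01, -0.05, 0.23])
```

Call:
send_rows --plan '[[[0,0.1,3.5,0,0,0],[0,0.1,7,0,0,0],[0,0.1,10,0,0,0],[0,0.1,11.5,0,0,0],[0,0.1,12.2,0,0,0],[0,0.1,12.2,0,0,0]]]'

```text
clock: 1.98
tool_pos: [0.4702, -0.0916, 0.027]
orientation: [-179.9, -0.2, 171.0]
force: [-0.1, 0.5, 1.0]
opening: 0.0527
gripper_force: 0.0
```

Call:
send_rows --plan '[[[0,0,0,0,0,0],[0,0,0,0,0,0],[0,0,0,0,0,0],[0,0,0,0,0,0],[0,0,0,0,0,0],[0,0,0,0,0,0]]]' --fingers 0.1

```text
clock: 2.48
tool_pos: [0.4722, -0.0901, 0.0291]
orientation: [180.0, 0.1, 171.1]
force: [-1.6, 1.1, 5.7]
opening: 0.0232
gripper_force: 30.0
```

Call:
send_rows --plan '[[[0,0,-2,0,0,0],[0,0,-5,0,0,0],[0,0,-8,0,0,0],[0,0,-9,0,0,0],[0,0,-9,0,0,0]]]'

```text
clock: 2.9
tool_pos: [0.4736, -0.0899, 0.1215]
orientation: [179.9, 0.3, 171.1]
force: [1.3, -0.1, -0.7]
opening: 0.0237
gripper_force: 30.0
```

```bash
python3 -c "
from h import *
print(go((.492,.352,.12),(180,0,175)))"
```

```text
([4.99, 43.95, 0.2], [0.09, 0.33, -3.87])
```

Call:
send_rows --plan '[[[0.4,3.5,0,0,0,0],[0.8,7.5,0,0,0,0],[1.2,11.5,0,0,0,0],[1.6,15.5,0,0,0,0],[2,19.5,0,0,0,0],[2.5,23.5,0,0,0,0],[3,27.5,0,0,0,0],[3.5,31,0,0,0,0]]]'

```text
clock: 3.57
tool_pos: [0.4844, 0.2237, 0.1175]
orientation: [-180.0, -0.0, 171.1]
force: [1.2, -1.3, 0.2]
opening: 0.0239
gripper_force: 30.0
```

Call:
send_rows --plan '[[[0.3,4,0,0,0,-1],[0.7,8,0,0,0,-2],[1,11,0,0,0,-3],[1.2,12.5,0,0,0,-3.9],[1.2,12.7,0,0,0,-3.9],[1.2,12.7,0,0,0,-3.9],[1.2,12.7,0,0,0,-3.9]]]'

```text
clock: 4.15
tool_pos: [0.4923, 0.3477, 0.1175]
orientation: [-179.9, -0.1, 175.0]
force: [-0.1, -0.8, -1.0]
opening: 0.0236
gripper_force: 30.0
```

```bash
python3 - <<'E'
from h import *
from plant import ctrl
print(go((.496,.350,.012),(180,0,175)))
s=ctrl.snapshot("wrist"); cv2.imwrite("pics/w2.png",s["img"][:,:,::-1])
E
```

```text
([-0.36, 0.28, 10.55], [-0.08, -0.07, -0.04])
```

View pics/w2.png

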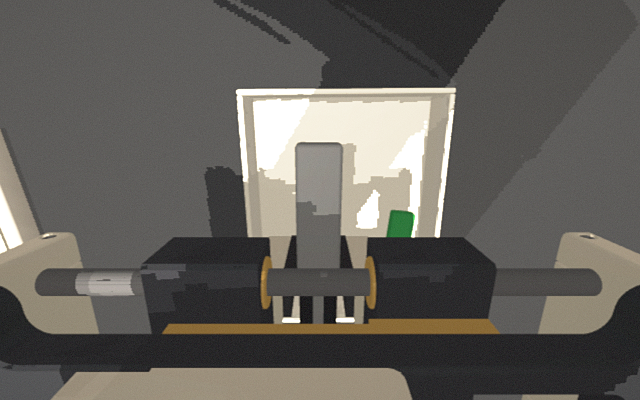

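The pen is held straight over the tray and lined up with its walls (tray edges at columns 240–455, eraser at (400,223)). I'll lower and release it.

Call:
send_rows --plan '[[[-0.2,0.1,3.5,0,0,0],[-0.3,0.2,7,0,0,0],[-0.3,0.2,9.5,0,0,0],[-0.3,0.2,10.6,0,0,0],[-0.3,0.2,10.7,0,0,0],[-0.3,0.2,10.7,0,0,0]]]'

```text
clock: 4.7
tool_pos: [0.4964, 0.3499, 0.0118]
orientation: [-180.0, 0.0, 175.0]
force: [0.5, 0.9, 0.3]
opening: 0.0237
gripper_force: 30.0
```

Call:
send_rows --plan '[[[0,0,0,0,0,0],[0,0,0,0,0,0],[0,0,0,0,0,0],[0,0,0,0,0,0]]]' --fingers 0.6

```text
clock: 5.03
tool_pos: [0.4964, 0.351, 0.0125]
orientation: [179.9, 0.1, 175.0]
force: [-0.7, 0.2, 0.9]
opening: 0.0449
gripper_force: 0.0
```

Call:
send_rows --plan '[[[0,0,-2,0,0,0],[0,0,-5,0,0,0],[0,0,-9,0,0,0],[0,0,-11,0,0,0],[0,0,-11,0,0,0]]]'

```text
clock: 5.45
tool_pos: [0.4984, 0.3529, 0.1277]
orientation: [179.6, 0.4, 175.0]
force: [0.5, -0.3, -0.1]
opening: 0.0527
gripper_force: 0.0
```

```bash
python3 - <<'E'
from h import *
print(go((.4805,.006,.12),(180,0,173)))
E
```

```text
([-1.21, -34.72, 0.52], [0.43, 0.34, 2.05])
```

Call:
send_rows --plan '[[[-0.4,-4,0,0,0,0],[-0.8,-8,0,0,0,0],[-1.2,-12,0,0,0,0],[-1.6,-16,0,0,0,1],[-2,-20,0,0,0,2],[-2.5,-24,0,0,0,2],[-3,-28,0,0,0,2],[-3.2,-31.5,0,0,0,2]]]'

```text
clock: 6.12
tool_pos: [0.5001, 0.0318, 0.1217]
orientation: [180.0, 0.0, 173.0]
force: [-0.0, 0.1, 0.8]
opening: 0.0524
gripper_force: 0.0
```

Call:
send_rows --plan '[[[0,-2,0,0,0,0],[0,-2.9,0,0,0,0],[0,-2.9,0,0,0,0],[0,-2.9,0,0,0,0],[0,-2.9,0,0,0,0]]]' --fingers 0.55

```text
clock: 6.53
tool_pos: [0.4972, 0.0059, 0.1215]
orientation: [180.0, 0.0, 173.0]
force: [0.7, 1.3, 0.1]
opening: 0.0479
gripper_force: 0.0
```

```bash
python3 - <<'E'
from h import *
from plant import ctrl
print(go((.5005,.003,.0275),(180,0,173)))
s=ctrl.snapshot("wrist"); np.savez("pics/w3.npz",**s)
t=ctrl.snapshot("top"); im=np.vstack([s["img"][60:300,160:560],cv2.resize(t["img"][200:290,165:315],(400,240))]); cv2.imwrite("pics/w3.png",im[:,:,::-1])
E
```

```text
([-0.35, -0.26, 9.4], [0.02, 0.03, 0.02])
```

View pics/w3.png

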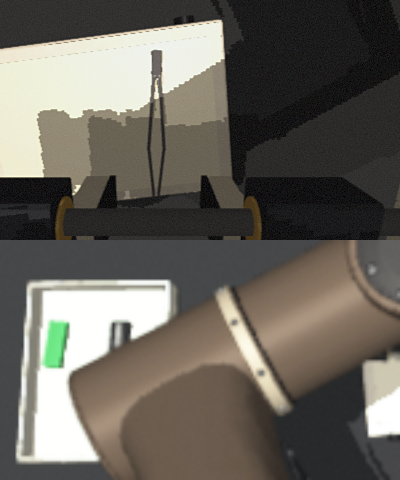

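Highlighter rests in the deep tray beside the eraser. In full wrist-image coordinates, the tweezers run from their back at (316,110), through the bulge near (316,210), to their points at (316,254). They sit slightly left of the finger centre at column 320, which matches the measured offset.

Call:
send_rows --plan '[[[-0.3,-0.3,3,0,0,0],[-0.3,-0.3,6,0,0,0],[-0.3,-0.3,8.3,0,0,0],[-0.3,-0.3,9.2,0,0,0],[-0.3,-0.3,9.4,0,0,0],[-0.3,-0.3,9.4,0,0,0]]]'

```text
clock: 7.13
tool_pos: [0.4997, 0.0023, 0.0273]
orientation: [-180.0, -0.0, 173.1]
force: [0.8, -0.2, 0.1]
opening: 0.048
gripper_force: 0.0
```

Call:
send_rows --plan '[[[0,0,0,0,0,0],[0,0,0,0,0,0],[0,0,0,0,0,0],[0,0,0,0,0,0],[0,0,0,0,0,0],[0,0,0,0,0,0]]]' --fingers 0.05

```text
clock: 7.63
tool_pos: [0.4998, 0.0019, 0.0278]
orientation: [180.0, 0.0, 173.0]
force: [-0.4, 1.0, 2.4]
opening: 0.0151
gripper_force: 30.0
```

Call:
send_rows --plan '[[[0,0,-2,0,0,0],[0,0,-5,0,0,0],[0,0,-8,0,0,0],[0,0,-9,0,0,0],[0,0,-9,0,0,0]]]'

```text
clock: 8.05
tool_pos: [0.5014, 0.0023, 0.1204]
orientation: [179.9, 0.3, 173.0]
force: [-0.0, 0.8, -0.7]
opening: 0.0151
gripper_force: 30.0
```

```bash
python3 - <<'E'
from h import *
print(go((.52,-.345,.12),(180,0,-175)))
E
```

```text
([-6.08, -34.25, -0.01], [0.11, 0.32, -11.99])
```

Call:
send_rows --plan '[[[-0.7,-3.5,0,0,0,-1],[-1.4,-7.5,0,0,0,-3],[-2.1,-11.5,0,0,0,-4.5],[-2.8,-15.5,0,0,0,-6],[-3.5,-19.5,0,0,0,-8],[-4.2,-23.5,0,0,0,-10],[-4.9,-27.5,0,0,0,-12],[-5.6,-31.5,0,0,0,-12]]]'

```text
clock: 8.72
tool_pos: [0.5158, -0.3196, 0.1161]
orientation: [180.0, -0.1, -174.9]
force: [0.1, 0.3, -0.8]
opening: 0.0149
gripper_force: 30.0
```

Call:
send_rows --plan '[[[0,-2,0,0,0,0],[0,-2.8,0,0,0,0],[0,-2.8,0,0,0,0],[0,-2.8,0,0,0,0],[0,-2.8,0,0,0,0]]]'

```text
clock: 9.13
tool_pos: [0.5188, -0.3445, 0.1168]
orientation: [180.0, -0.0, -175.0]
force: [0.6, 0.3, -0.2]
opening: 0.0149
gripper_force: 30.0
```

```bash
python3 - <<'E'
from h import *
from plant import ctrl
print(go((.519,-.345,.010),(180,0,-175)))
s=ctrl.snapshot("wrist"); cv2.imwrite("pics/w4.png",s["img"][60:330,130:510,::-1])
E
```

```text
([-0.03, -0.06, 10.68], [0.04, -0.04, 0.02])
```

View pics/w4.png

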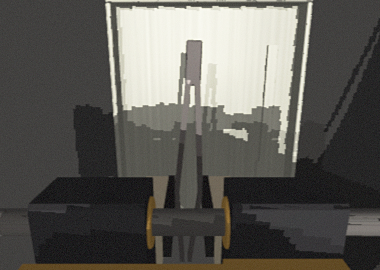

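The tweezers are held level over the steel tray, clear of the spatula (seen at about column 265 in the crop). I'll lower and release.

Call:
send_rows --plan '[[[0,0,3.5,0,0,0],[0,0,7,0,0,0],[0,0,9.5,0,0,0],[0,0,10.6,0,0,0],[0,0,10.8,0,0,0],[0,0,10.8,0,0,0]]]'

```text
clock: 9.68
tool_pos: [0.5195, -0.3451, 0.0097]
orientation: [-180.0, -0.0, -174.9]
force: [-0.6, -0.1, -0.6]
opening: 0.015
gripper_force: 30.0
```

Call:
send_rows --plan '[[[0,0,0,0,0,0],[0,0,0,0,0,0],[0,0,0,0,0,0],[0,0,0,0,0,0]]]' --fingers 0.5

```text
clock: 10.02
tool_pos: [0.5197, -0.3459, 0.0106]
orientation: [-180.0, 0.1, -175.0]
force: [-0.1, -0.2, -0.3]
opening: 0.0359
gripper_force: 0.0
```

Call:
send_rows --plan '[[[0,0,-2,0,0,0],[0,0,-5,0,0,0],[0,0,-9,0,0,0],[0,0,-13,0,0,0],[0,0,-17,0,0,0],[0,0,-20,0,0,0],[0,0,-20,0,0,0]]]'

```text
clock: 10.6
tool_pos: [0.522, -0.3475, 0.2182]
orientation: [-179.6, 0.6, -175.0]
force: [0.8, -0.0, 0.8]
opening: 0.0436
gripper_force: 0.0
```

```bash
python3 - <<'E'
from h import *
print(go((.62,-.093,.23),(180,0,175)))
E
```

```text
([-12.01, 24.48, -1.21], [-0.32, 0.65, 10.04])
```

Call:
send_rows --plan '[[[-1.7,3.5,-0.5,0,0,1],[-3.4,7,-1,0,0,3],[-5.1,10.5,-1.5,0,0,5],[-6.8,14,-1.5,0,0,7],[-8.5,17.5,-1.5,0,0,9],[-10.2,21,-1.5,0,0,10],[-12,24.5,-1.5,0,0,10],[-12,24.5,-1.5,0,0,10]]]' --fingers 0.8

```text
clock: 11.27
tool_pos: [0.6195, -0.0858, 0.2246]
orientation: [179.9, 0.1, 175.2]
force: [0.2, -1.2, 0.4]
opening: 0.0696
gripper_force: 0.0
```

```bash
python3 - <<'E'
from h import *
from plant import ctrl
o=ctrl.get_obs();print(o["tool_pos"],o["orientation"],o["joint_pos"])
s=ctrl.snapshot("wrist"); np.savez("pics/w5.npz",**s)
t=ctrl.snapshot("side"); np.savez("pics/s5.npz",**t)
im=np.vstack([s["img"][100:400,120:520],cv2.resize(t["img"][190:400,230:510],(400,300))]); cv2.imwrite("pics/w5.png",im[:,:,::-1])
E
```

```text
[ 0.61945159 -0.08582951  0.22458261] [1.79947879e+02 9.12492405e-02 1.75215752e+02] [ 9.95459960e+00  1.59360075e+01 -6.18376811e+00 -2.93727573e-02
 -6.77787199e+01 -1.04727722e+02]
```

View pics/w5.png

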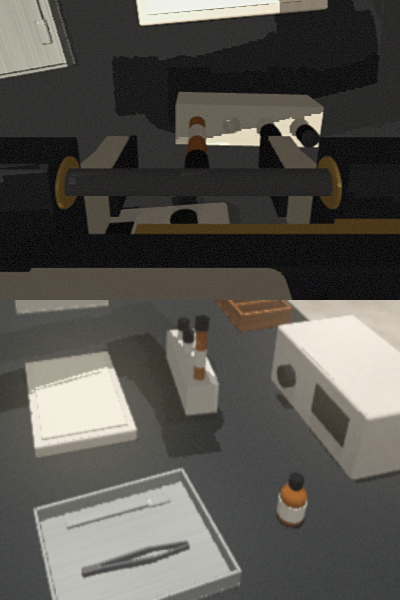

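The wrist crop shows the tube and cap almost on the fingers' centre plane, at full-image column 317. The side crop shows the tweezers lying in the steel tray and everything else standing.

```bash
python3 - <<'E'
from h import *
s=dict(np.load("pics/w5.npz")); t=dict(np.load("pics/s5.npz"))
for p in((317,222),(316.5,260)):
    c,d=ray(s,p); w=c+d*(.670-c[0])/d[0]; print(w)
# side: cap top centre, crop (202,319)/400*280
q=(230+202*.7,190+(319-300)*.7); print(q,onz(t,q,.16))
print(go((.6705,-.0925,.215),(180,0,175)))
E
```

```text
[ 0.67       -0.08999747  0.03702185]
[ 0.67       -0.09023464  0.13634128]
(371.4, 203.3) [ 0.66587081 -0.09581634]
([-5.29, 0.15, 0.95], [0.01, 0.01, 0.15])
```

Call:
send_rows --plan '[[[-3,0.1,0,0,0,0],[-5.1,0.1,0,0,0,0],[-5.1,0.1,0,0,0,0],[-5.1,0.1,3,0,0,0],[-5.1,0.1,5,0,0,0],[-5.1,0.1,6,0,0,0],[-5.1,0.1,6,0,0,0]]]'

```text
clock: 11.95
tool_pos: [0.6662, -0.0957, 0.1618]
orientation: [-180.0, -0.3, 174.9]
force: [-0.8, 0.1, -1.1]
opening: 0.0702
gripper_force: 0.0
```

```bash
python3 - <<'E'
from h import *
from plant import ctrl
print(go((.670,-.091,.101),(180,0,175)))
t=ctrl.snapshot("side"); w=ctrl.snapshot("wrist")
im=np.vstack([w["img"][140:340,160:480],cv2.resize(t["img"][180:305,330:530],(320,200))]);im=cv2.resize(im,None,fx=1.5,fy=1.5)
cv2.imwrite("pics/s6.png",im[:,:,::-1])
E
```

```text
([-0.37, 0.5, 6.08], [-0.03, -0.26, -0.1])
```

View pics/s6.png

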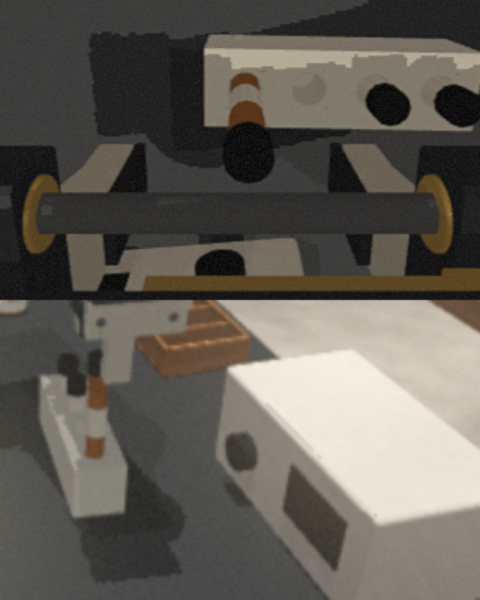

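```bash
python3 - <<'E'
from h import *
from plant import ctrl
w=ctrl.snapshot("wrist"); im=w["img"]; o=ctrl.get_obs(); print(o["tool_pos"])
print("cap",onz(w,(325,243),.16))
m=(im.max(2)<22).astype(np.uint8); m[:215]=0;m[268:]=0;m[:,:290]=0;m[:,360:]=0
c=max(cv2.findContours(m,0,1)[0],key=cv2.contourArea);print(cv2.boundingRect(c),cv2.minEnclosingCircle(c))
P=np.linalg.inv(w["pose"])@np.r_[o["tool_pos"],1]; q=w["K"]@P[:3]; print("tcp px",q/q[2])
t=ctrl.snapshot("side"); cv2.imwrite("pics/tmp.png",t["img"])
def pr(s,X):
    q=s["K"]@(np.linalg.inv(s["pose"])@np.r_[X,1])[:3]; return (q/q[2])[:2].round(1)
print("side cap if at .670,-.091:",pr(t,[.670,-.091,.16]),"tcp",pr(t,o["tool_pos"]))
E
```

```text
[ 0.66876834 -0.09518636  0.16597291]
cap [ 0.6653011  -0.08990407]
(308, 220, 34, 39) ((324.3844299316406, 239.10708618164062), 19.446258544921875)
tcp px [316.55133522 253.58158514   1.        ]
side cap if at .670,-.091: [372.5 202. ] tcp [372.7 200.5]
```

The cap's top disc is at about (325,243) in the wrist view and the TCP projects to (317,254). So the cap is about 4 mm toward +y and level in x within 3 mm. I'll correct and descend.

Call:
send_rows --plan '[[[0,0.4,0,0,0,0],[0,0.4,2,0,0,0],[0,0.4,4,0,0,0],[0,0.4,5.5,0,0,0],[0,0.4,6.3,0,0,0],[0,0.4,6.3,0,0,0],[0,0.4,6.3,0,0,0]]]'

```text
clock: 12.73
tool_pos: [0.669, -0.0905, 0.1021]
orientation: [-180.0, 0.0, 175.0]
force: [0.7, -0.5, 1.6]
opening: 0.07
gripper_force: 0.0
```

Call:
send_rows --plan '[[[0,0,0,0,0,0],[0,0,0,0,0,0],[0,0,0,0,0,0],[0,0,0,0,0,0],[0,0,0,0,0,0],[0,0,0,0,0,0],[0,0,0,0,0,0]]]' --fingers 0.1

```text
clock: 13.32
tool_pos: [0.6685, -0.0906, 0.1014]
orientation: [180.0, 0.0, 175.0]
force: [-0.4, 0.5, -0.8]
opening: 0.0289
gripper_force: 0.0
```

Call:
send_rows --plan '[[[0,0,0,0,0,0],[0,0,0,0,0,0],[0,0,0,0,0,0],[0,0,0,0,0,0],[0,0,0,0,0,0],[0,0,0,0,0,0]]]'

```text
clock: 13.82
tool_pos: [0.6685, -0.0906, 0.1013]
orientation: [-180.0, -0.0, 175.0]
force: [-0.4, -1.4, 0.7]
opening: 0.0192
gripper_force: 30.0
```

Call:
send_rows --plan '[[[0,0,-1,0,0,0],[0,0,-2.5,0,0,0],[0,0,-4.5,0,0,0],[0,0,-6.5,0,0,0],[0,0,-9,0,0,0],[0,0,-12,0,0,0],[0,0,-14,0,0,0],[0,0,-14,0,0,0]]]'

```text
clock: 14.48
tool_pos: [0.6708, -0.0909, 0.248]
orientation: [180.0, 0.5, 175.0]
force: [1.0, -0.1, 0.2]
opening: 0.0192
gripper_force: 30.0
```

```bash
python3 - <<'E'
from h import *
from plant import ctrl
o=ctrl.get_obs();print(o["tool_pos"],o["orientation"],o["joint_pos"],o["opening"],o["gripper_force"])
# final: tube axis = tool z; foot d ahead of TCP. at grasp TCP z .1013, foot .010 -> mid is .0163 beyond TCP, foot .0913
th=np.radians(45); a=np.array([np.sin(th),0,-np.cos(th)])
foot_z=.095; tcp_z=foot_z+.0913*np.cos(th)
mid=np.array([.4745,-.0416,tcp_z-.0163*np.cos(th)]); tcp=mid-.0163*a
T=Ro.from_euler("xyz",(180,0,180),degrees=True)*Ro.from_rotvec([0,-45,0],degrees=True)
print(tcp,T.apply([0,0,1]),go(tcp,T.as_euler("xyz",degrees=True)))
print("first shift", go((.47,-.042,.24),(180,0,180)))
E
```

```text
[ 0.67079829 -0.09090221  0.24802335] [179.98521753   0.49972607 175.02698871] [   8.80311596   19.76680751    2.28677391    0.11000613  -72.03112595
 -103.80955332] 0.01916643845594296 29.999704957008362
[ 0.46297416 -0.0416      0.15955885] [ 7.07106781e-01 -2.46519033e-32 -7.07106781e-01] ([21.21, 3.11, 8.66], [-1.96, -44.47, -4.71])
first shift ([20.43, 3.13, 0.62], [-0.01, 0.5, -4.97])
```

Call:
send_rows --plan '[[[2,0.4,0,0,0,-1],[5,0.8,0,0,0,-2],[8,1.2,0,0,0,-3],[11.5,1.8,0.3,0,0,-4],[15,2.4,0.3,0,0,-5],[18,2.8,0.3,0,0,-5],[20,3.1,0.3,0,0,-5],[20.4,3.1,0.3,0,0,-5]]]'

```text
clock: 15.15
tool_pos: [0.465, -0.0416, 0.2392]
orientation: [179.9, 0.1, -180.0]
force: [0.1, -0.8, -0.3]
opening: 0.0194
gripper_force: 30.0
```

Call:
send_rows --plan '[[[0,0,0,0,-5,0],[0,0,0,0,-11,0],[0,0,0.5,0,-17,0],[0,0,1,0,-23,0],[0,0,1.5,0,-29,0],[0,0,2,0,-35,0],[0,0,2.5,0,-40,0],[0,0,3,0,-45,0]]]'

```text
clock: 15.82
tool_pos: [0.4921, -0.0803, 0.2619]
orientation: [176.1, 40.4, -179.6]
force: [0.7, -1.2, -1.8]
opening: 0.0191
gripper_force: 30.0
```

```bash
python3 - <<'E'
from h import *
from plant import ctrl
o=ctrl.get_obs();print(o["tool_pos"],o["orientation"],o["joint_pos"],o["opening"],o["gripper_force"])
T=Ro.from_euler("xyz",(180,0,180),degrees=True)*Ro.from_rotvec([0,-45,0],degrees=True)
print(go((.463,-.0416,.16),T.as_euler("xyz",degrees=True)))
E
```

```text
[ 0.4920989  -0.08030651  0.26187613] [ 176.12171978   40.44943571 -179.64032358] [  15.87715455  -20.65038422  -58.07967628   26.90388581  -13.80839588
 -128.04862325] 0.019097535690727706 30.00178635120392
([8.81, 3.48, 6.13], [4.12, -4.56, 0.11])
```

Leaning towards the robot runs joint 3 into its limit (-58.1°), so I'll go back upright and lean the other way, cap away from the robot.

```bash
python3 - <<'E'
from h import *
print(go((.49,-.045,.24),(180,0,180)))
E
```

```text
([1.56, 3.42, 1.78], [3.84, 40.42, 1.71])
```

Call:
send_rows --plan '[[[0,0.5,0,0.5,5,0.2],[0,1,0,1,10,0.4],[0.3,1.5,0.3,1.5,16,0.6],[0.6,2,0.6,2,22,0.9],[0.9,2.5,1,2.5,28,1.2],[1.2,3,1.4,3.2,34,1.5],[1.6,3.4,1.8,3.8,40.4,1.7],[1.6,3.4,1.8,3.8,40.4,1.7]]]'

```text
clock: 16.48
tool_pos: [0.4905, -0.0448, 0.2325]
orientation: [-179.9, -1.2, 179.8]
force: [0.8, 0.4, -0.8]
opening: 0.0191
gripper_force: 30.0
```

Call:
send_rows --plan '[[[0,0,0,0,5,0],[0,0,0,0,11,0],[0,0,0,0,17,0],[0,0,0,0,23,0],[0,0,0,0,29,0],[0,0,0,0,35,0],[0,0,0,0,40,0],[0,0,0,0,45,0]]]'

```text
clock: 17.15
tool_pos: [0.4887, -0.0461, 0.2349]
orientation: [180.0, -45.7, 179.8]
force: [-0.7, -0.4, -0.8]
opening: 0.0192
gripper_force: 30.0
```

```bash
python3 - <<'E'
from h import *
from plant import ctrl
o=ctrl.get_obs();print(o["tool_pos"],o["orientation"],o["joint_pos"],o["opening"],o["gripper_force"])
T=Ro.from_euler("xyz",(180,0,180),degrees=True)*Ro.from_rotvec([0,45,0],degrees=True)
print(T.apply([0,0,1]),go((.486,-.0416,.15),T.as_euler("xyz",degrees=True)))
E
```

```text
[ 0.48870797 -0.04605383  0.23490987] [179.96101555 -45.71255189 179.82849711] [  10.88558141   32.3182195     9.18744956   -8.54593059 -111.81811579
 -100.96738206] 0.01916879747100625 29.99983102083206
[-7.07106781e-01  1.73191211e-16 -7.07106781e-01] ([-5.89, 0.44, 6.12], [0.16, -0.71, -0.12])
```

Call:
send_rows --plan '[[[-1.5,0.1,1.6,0,0,0],[-3,0.2,3.2,0,0,0],[-4.5,0.3,4.7,0,0,0],[-5.2,0.4,5.4,0,0,0],[-5.5,0.4,5.7,0,0,0],[-5.5,0.4,5.7,0,0,0],[-5.5,0.4,5.7,0,0,0],[-5.5,0.4,5.7,0,0,0]]]'

```text
clock: 17.82
tool_pos: [0.4864, -0.0419, 0.1573]
orientation: [180.0, -45.4, 179.9]
force: [0.4, -0.2, 0.6]
opening: 0.019
gripper_force: 30.0
```

Call:
send_rows --plan '[[[0,0,0,0,0,0],[0,0,0,0,0,0],[0,0,0,0,0,0],[0,0,0,0,0,0],[0,0,0,0,0,0],[0,0,0,0,0,0],[0,0,0,0,0,0],[0,0,0,0,0,0]]]'

```text
clock: 18.48
tool_pos: [0.4857, -0.0418, 0.156]
orientation: [180.0, -45.5, 179.8]
force: [-0.2, 0.2, -0.3]
opening: 0.0192
gripper_force: 30.0
```

```bash
python3 - <<'E'
from h import *
from plant import ctrl
o=ctrl.get_obs();print(o["tool_pos"],o["orientation"],o["qvel"])
t=ctrl.snapshot("side"); p=ctrl.snapshot("top")
im=np.vstack([t["img"][130:400,210:510],cv2.resize(p["img"][150:290,165:475],(300,135))]);im=cv2.resize(im,None,fx=1.48,fy=1.48,interpolation=cv2.INTER_CUBIC)
cv2.imwrite("pics/f.png",im[:,:,::-1])
E
```

```text
[ 0.48574062 -0.041765    0.15600595] [179.96259131 -45.52651027 179.84267127] [-0.03360499  0.09361353 -0.01186984 -0.04753463 -0.04890617  0.01825184]
```

View pics/f.png

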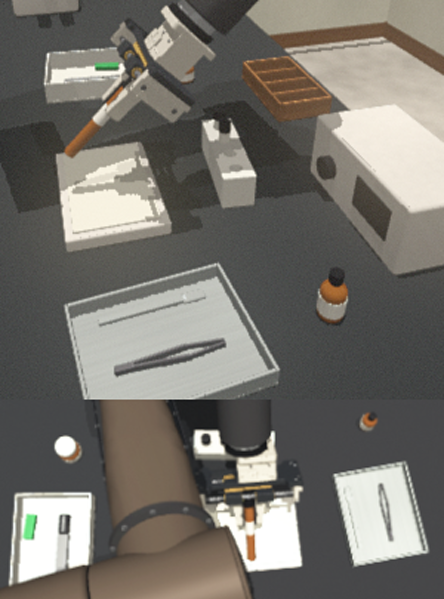

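The side view shows the tube slanted with its foot at about (257,233), clear of the box. In the top view the foot is at about (340,259), over the window. Both tools lie in their trays and the bottle, jar and tubes stand. I'll check the foot by crossing the two rays, then hand in.

```bash
python3 - <<'E'
from h import *
from plant import ctrl
s=dict(np.load("pics/side0.npz")); p=dict(np.load("pics/top0.npz"))
f=cross(s,(257,233),p,(339.6,259.3)); tcp=ctrl.get_obs()["tool_pos"]; d=tcp-f
print(f,np.linalg.norm(d),np.degrees(np.arccos(d[2]/np.linalg.norm(d))))
if .05<f[2]<.15: print(ctrl.close_job())
E
```

```text
[ 0.42467688 -0.04252869  0.0928101 ] 0.08786569693839594 44.02424251743734
the job is handed in; nothing more can be done
None
```

The job is handed in: the highlighter lies in the deep tray and the tweezers in the steel tray. The gripper holds the long tube still at about 45°, cap end up, with its middle over the window and its foot about 68 mm above it.

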